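# Log a pan's surface check with a sprung probe thermometer

### The job

Take the white probe thermometer out of its black holder and first scan the striped check-point tag: point the probe straight at the middle of the tag from about 80 mm away, without touching it, and keep it steady there for two seconds. Then set the probe's sprung copper foot inside the orange ring on the upturned pan, square to the sloping pan, and press gently until the foot is about half-way in. Finish while still holding the probe pressed there, steady, and leave the glasses and saucers where they stand.

Things in the scene. Friction and masses are not known exactly. Their poses are not given: they have to be found in the camera images.
- probe: Probe thermometer, 180 g, 170 mm long, upright in its holder, foot down; lift 80 mm to clear. Origin: centre of the relaxed foot's underside; z runs up the probe axis. White handle 30 mm (x) by 24 mm (y), z = 60 to 170 mm, blank screen on its -x face. Below it a round sleeve, 13 mm across, z = 60 to 16 mm, then stem and foot. Beam leaves the foot end along -z.
- probe_grip (a point): Where to grip the handle: on the probe axis, 140 mm up from the foot's face, 30 mm below the handle's top; axes as the probe.
- probe_tip (a point): Centre of the foot's flat underside (copper disc, 14 mm across, 3 mm thick); moves with the foot as it is pushed in; axes as the probe.
- probe_beam (a point): Point on the scanning beam, 80 mm beyond the relaxed foot, on the probe axis (probe z = -80 mm); fixed in the probe, axes as the probe.
- probe_foot (a joint): How far the foot is pushed into the probe: 0 = relaxed (out), 0.010 m = bottomed. Spring: 1 N to start moving, plus 0.35 N per mm: 2.75 N half-way in, 4.5 N at the end of its travel.
- holder: Black plastic holder, fixed to the counter, to the left or right; foot plate 90 x 80 x 10 mm, pocket 44 x 36 mm outside. Origin: centre of its underside; z up. The handle's lower end rests 75 mm above the counter in the pocket, rim 93 mm above the counter, 2 mm play all round.
- tag_centre (a point): Middle of the check-point tag's face: white label with dark stripes, 60 mm square, on a blue plate 74 mm square, fixed on a dark stand about 62 mm above the counter. z points straight out of the face: 0.40 rad (23 degrees) from vertical, leaning to the stand's -x side; y level along the plate.
- tag_stand: Dark steel foot of the tag, 90 x 90 mm, fixed to the counter. Origin: centre of its underside; z up.
- mark (a point): Centre of the orange ring on the upturned aluminium pan, on its surface. Ring 28 mm inside, 36 mm outside, small orange dot at the centre. z points straight out of the pan's flat surface (146 x 160 mm), x up the slope, y level. The mark lies 90 mm up the slope from the hinge and 15 mm (+y) from the pan's middle line.
- pan: Upturned shallow aluminium pan, 162 x 176 mm at the rim, flat surface 28 mm above its origin, sloping 0.12 to 0.42 rad from level (differs from run to run); a stiff friction hinge keeps its slope under a light push. Origin: middle of the hinge line at its lower edge; axes as mark, which lies at x = 90, y = 15, z = 28 mm.
- stand: Tilting drain stand (grey base, steel cheeks) that carries the pan, fixed to the counter, 190 x 200 mm plate with two cheeks 72 mm high. Origin: centre of its underside; the hinge is 78 mm to its -x side, 56 mm up.
- glass_a: Upturned tumbler, a bystander: 72 mm across at the counter, 105 mm high. Origin: centre of its underside.
- glass_b: Upturned tumbler, a bystander, as glass_a.
- saucers: Stack of three white saucers, a bystander: 116 mm across, 28 mm high. Origin: centre of its underside.
Things that resemble listed ones, but are neither listed nor needed, are in the scene too. Leave any pink or purple look-alike of the holder alone.

How it is judged:
On the way:
1. the held probe is aimed straight at the tag from 50 to 110 mm, steady for 1.8 s (contact force between the fingers and probe above 3 N and contact force between probe and holder below 0.1 N and z of probe_tip in the frame of tag_centre between 0.05 and 0.11 m and x of probe_beam in the frame of tag_centre between -0.022 and 0.022 m and y of probe_beam in the frame of tag_centre between -0.022 and 0.022 m and angle between the z axis of probe and the z axis of tag_centre, either way round below 0.22 rad and linear speed of probe below 0.03 m/s), for 1.8 s.
At the end, for the whole second after the job is handed in: Fingers hold the probe, clear of its holder, steady (under 20 mm/s); foot centre within 8 mm of the ring's centre, probe within 0.14 rad (8 deg) of square to the pan, foot pushed in 2 to 8.5 mm, force on the pan 1.3 to 6 N (contact force between the fingers and probe above 3 N and contact force between probe and holder below 0.1 N and contact force between probe and pan between 1.3 and 6 N and value of joint probe_foot between 0.002 and 0.0085 m and distance between probe_tip and mark below 0.008 m and angle between the z axis of probe and the z axis of mark, either way round below 0.14 rad and linear speed of probe below 0.02 m/s); the arm keeps its last pose, push and grip.
It fails at once if the probe presses on the pan with more than 12 N (contact force between probe and pan above 12 N).
It fails at once if the probe touches the tag (contact force between probe and tag_stand above 0.5 N).
It fails at once if a glass or the saucers are shifted more than 20 mm or a glass is tipped (distance of any of glass_a, glass_b, saucers from where it was at the start of the episode above 0.02 m or angle between any of glass_a, glass_b's own z axis and vertical above 0.3 rad).
It also fails if it takes over 58 s, if anything falls off the work surface, if the arm or the gripper's body presses on something with over 40 N, if the wrist force passes 120 N, or if a joint passes its speed limit or range.

### The arm

A 7-joint arm with a two-finger parallel gripper is mounted at the origin on the work surface. World frame = base frame: x ahead of the robot, y to its left, z up, the work surface at z = 0. Lengths are in m, angles in rad, forces in N, time in s.
With the tool pointing down it reaches from about 0.425 to 0.825 m from the base axis. Payload 3.6 kg.
Tool frame: the origin (TCP) lies between the finger pads; the fingertips stand 19 mm ahead of it and the grasp point (between the pads) is the TCP; z points along the fingers, y is the direction in which the jaws open and shut (so a half turn about z gives the same grasp; the last joint's range is limited). The gripper opens to 85 mm and grips with 20 to 120 N. Pads are 22 mm wide; open, the fingers measure 114 mm over their backs; the gripper's body (76 mm by 85 mm) begins 54 mm behind the grasp point. The pads swing forward as they close: fully open they stand 13 mm farther back than shut.
Start: joints at [1.075, 0.615, -0.013, 1.423, 0.008, 1.103, -0.04], TCP at [0.294, -0.58, 0.25] pointing down, gripper open.
Joint ranges: [-3.12, 3.12], [-0.3, 2.06], [-1.34, 1.32], [0.26, 2.42], [-1.36, 4.5], [0.01, 1.98], [-2.84, 2.84]. Speed limits (rad/s): [2.79, 2.79, 3.14, 3.14, 3.14, 3.14, 3.14].

### API

Orientations are given as [roll, pitch, yaw] about the fixed x, y, z axes, in that order (R = Rz(yaw) Ry(pitch) Rx(roll)).
In Python, from bench import state, vision, r gives the robot as it stands.
- The arm moves only by the shell command python3 -m pendant 'ROWS'. ROWS is JSON, a list that holds one entry, the list of rows, each a list of 7 numbers: the shift along the world's x, y, z in mm, then the turn, a rotation vector about the world's x, y, z in rad, then the closure, from 0 (fully open) to 1 (shut). A call has 1 to 12 rows; each row shifts and turns the commanded pose from where the row before left it; what a row does not reach is not made up. A row lasts 1/10 s, in which the tool goes at most 50 mm and 8.59 degrees, less where a joint would pass 70% of its speed; a pose out of reach is approached as far as the arm can. A call with a gripper value outside its range is refused whole. The fingers move at their own pace and stop on an object; the grip force is fixed at half the most. Time passes only in rows, so rows that do not move let the fingers close. It gives the time, the measured TCP pose, the force and the opening at its end, in the units of the state.
- state(): the state, without advancing time (a new reading comes with each control period).
- vision.grab_frame(name): name is "side" or "top"; returns a dict with "image" (420x560x3 uint8, blue, green, red), "depth" (420x560 float32, m along the optical axis (not along the pixel's ray), 0 where there is no reading), "intrinsics" (3x3 intrinsics, pixels), "k1" (the pictures are not rectified: a ray, as slopes to the right and down, at radius r is drawn at 1 + k1 r^2 times it, then the intrinsics apply), "xyz" and "rotation" of the camera in the world. Camera axes: x right, y down, z forward; pixel columns grow to the right and rows downward; lengths in m; the calibration is good to about 2 mm. A picture is of the moment at which its call begins.
- r.close_job(): hands the job in, once; it reports no verdict.
The state is a dict: "time_s": time; "qpos": joint angles; "qvel": joint speeds; "tau": joint torques, N m; "eef_pos": TCP position; "tool_rot": TCP orientation; "wrist_force": force on the tool from outside, world axes, zero at the start; "wrist_torque": the same for the moment, N m; "finger_gap": opening from 0.0 (shut) to 1.0 (fully open).
Only numpy, scipy, OpenCV 4.12 (cv2) and the standard library are available. Lean on these libraries where they do the work, as an engineer would, in place of code of your own. Each camera call takes 0.05 s, during which the arm holds its last target.

## Working session

There is one attempt and no reset: what is moved stays moved. The work goes in short steps, Python scripts to look and compute and a shell command to move; the robot and the scene stay as the last step left them, time stands still between calls to the robot, and variables do not carry over. Pictures are saved under pics/ and viewed, and the job is handed in when it is done.

```bash
mkdir -p pics; ls; cat > h.py <<'E'
import numpy as np, cv2
from bench import state, vision, r
def grab(n):
    f=vision.grab_frame(n); np.savez('pics/'+n+'_last.npz',**{k:np.asarray(v) for k,v in f.items()}); return f
def load(n):
    d=np.load('pics/'+n+'_last.npz'); return {k:d[k] for k in d.files}
E
python3 - <<'E'
from h import *
print(state())
for n in("side","top"):
    f=grab(n); cv2.imwrite(f'pics/{n}0.png',f['image'])
    print(n,f['intrinsics'],f['k1'],f['xyz'],f['rotation'])
E
```

```text
pics
{'time_s': 0.0, 'qpos': array([ 1.0744814 ,  0.6159406 , -0.01261479,  1.42495429,  0.00815801,
        1.10340362, -0.04041546]), 'qvel': array([-0.00119669, -0.00075304, -0.00037647,  0.00021892,  0.00014539,
        0.00026083,  0.00082626]), 'tau': array([-7.27597421e-05, -4.69207728e+01,  2.59186300e-01, -1.71030951e+01,
        9.99005599e-03,  9.63246392e-03,  2.60421444e-05]), 'eef_pos': array([ 0.29392736, -0.57891594,  0.24910589]), 'tool_rot': array([-3.13893939e+00,  9.27424275e-05,  4.69891421e-01]), 'wrist_force': array([-0.21297934,  0.01436564,  0.31349799]), 'wrist_torque': array([-0.02663604,  0.04087367,  0.00792421]), 'finger_gap': 0.9981081143340169}
side [[527.57588968   0.         271.96618997]
 [  0.         527.57588968 214.69650939]
 [  0.           0.           1.        ]] 0.03675117733342542 [0.36892298 0.88829561 0.69350346] [-2.1706997   0.01655739 -3.01767842]
top [[418.42636345   0.         284.03376755]
 [  0.         418.42636345 211.09946005]
 [  0.           0.           1.        ]] -0.0738398988700173 [ 0.39350315 -0.05461262  1.18424909] [-3.03591135  0.01947353 -1.56557138]
```

View pics/side0.png

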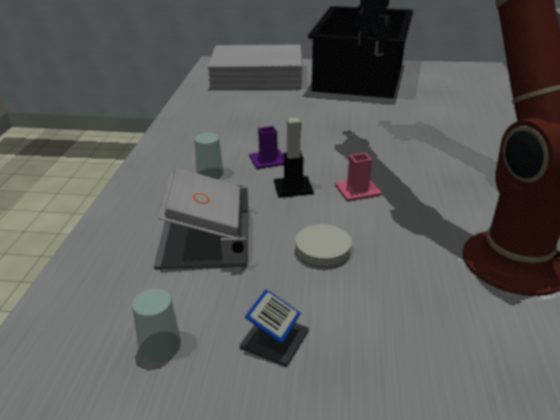

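View pics/top0.png

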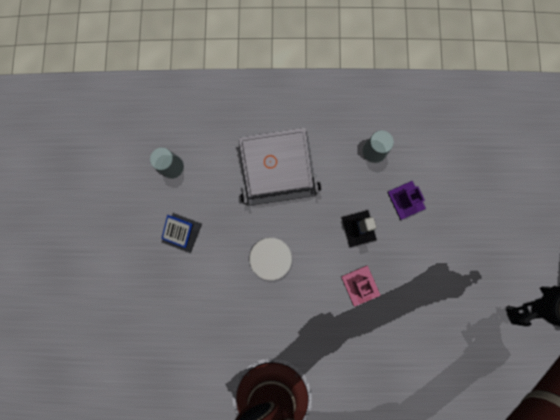

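The side view shows the probe's white handle at (293,138) in the black holder (293,185), the ring at (201,198) and the tag at (274,315). The top view has the probe top at (369,225), the ring at (270,162) and the tag at (178,232). The pink and purple holders are decoys.

```bash
cat >> h.py <<'E'
from scipy.spatial.transform import Rotation as Rn
def Rw(f): return Rn.from_euler('xyz',f['rotation']).as_matrix()
def rays(f,px):
    px=np.asarray(px,float).reshape(-1,1,2)
    n=cv2.undistortPoints(px,f['intrinsics'],np.array([float(f['k1']),0,0,0])).reshape(-1,2)
    return np.c_[n,np.ones(len(n))]@Rw(f).T      # depth-scaled rays
def pts(f,mask):
    v,u=np.nonzero(mask&(f['depth']>0)); 
    return f['xyz']+rays(f,np.c_[u,v])*f['depth'][v,u][:,None],np.c_[u,v]
def onplane(f,px,p0,n):
    d=rays(f,px); t=((np.asarray(p0)-f['xyz'])@n)/(d@n); return f['xyz']+d*t[:,None]
def two(f,a,g,b):
    d=rays(f,[a])[0];e=rays(g,[b])[0]; A=np.c_[d,-e]
    s=np.linalg.lstsq(A,g['xyz']-f['xyz'],rcond=None)[0]
    p=f['xyz']+d*s[0];q=g['xyz']+e*s[1]; return (p+q)/2,np.linalg.norm(p-q)
def proj(f,P):
    R=Rw(f);rv=cv2.Rodrigues(R.T)[0];t=-R.T@f['xyz']
    return cv2.projectPoints(np.asarray(P,float).reshape(-1,1,3),rv,t,f['intrinsics'],np.array([float(f['k1']),0,0,0,0]))[0].reshape(-1,2)
def plane(P):
    c=np.median(P,0);
    for _ in range(4):
        w=P-P.mean(0) if _==0 else P-c
        n=np.linalg.svd(w[np.abs(w@n)<.004] if _ else w,full_matrices=False)[2][2]
        s=P[np.abs((P-c)@n)<.005]; c=s.mean(0) if len(s)>10 else c
    return c,n*np.sign(n[2]),np.std((s-c)@n),len(s)
E
python3 - <<'E'
from h import *
T=load('top');S=load('side')
for n,f in(('top',T),('side',S)):
    im=f['image'];hsv=cv2.cvtColor(im,cv2.COLOR_BGR2HSV)
    org=cv2.inRange(hsv,(3,90,80),(20,255,255)); blu=cv2.inRange(hsv,(105,150,60),(125,255,255))
    for nm,m in(('org',org),('blu',blu)):
        k,l,st,c=cv2.connectedComponentsWithStats(m)
        print(n,nm,[(list(map(int,s)),c[i+1].round(1)) for i,s in enumerate(st[1:]) if s[4]>8])
    # counter height check
    m=np.zeros(im.shape[:2],bool)
    if n=='top': m[250:300,100:200]=1
    else: m[350:400,380:450]=1
    P,_=pts(f,m);print('counter',P.mean(0).round(4),P[:,2].std())
crop=lambda im,x,y,w,h,k:cv2.resize(im[y:y+h,x:x+w],None,fx=k,fy=k,interpolation=cv2.INTER_CUBIC)
a=crop(T['image'],320,170,120,90,5);cv2.imwrite('pics/c1.png',a)
cv2.imwrite('pics/c2.png',crop(S['image'],240,100,120,110,5))
cv2.imwrite('pics/c3.png',np.hstack([crop(T['image'],145,195,70,70,5),crop(S['image'],230,280,90,90,350/90)]))
cv2.imwrite('pics/c4.png',np.hstack([crop(T['image'],230,120,100,100,3.9),crop(S['image'],150,160,110,110,390/110)]))
E
```

```text
top org [([264, 155, 13, 14, 51], array([269.9, 160.9]))]
top blu [([168, 216, 24, 32, 99], array([183.5, 228.3]))]
counter [0.3365 0.3514 0.0008] 0.00235691167773653
side org [([193, 193, 17, 11, 47], array([201.1, 198.9]))]
side blu [([246, 290, 54, 53, 320], array([270.4, 322.7]))]
counter [0.223  0.3096 0.0008] 0.0012042785440116283
```

```bash
python3 - <<'E'
import cv2,numpy as np
a=[cv2.imread(f'pics/c{i}.png') for i in (1,2,3,4)]
a=[cv2.resize(x,(400,300)) for x in a]
cv2.imwrite('pics/cc.png',np.vstack([np.hstack(a[:2]),np.hstack(a[2:])]))
E
```

```text
(no output)
```

View pics/cc.png

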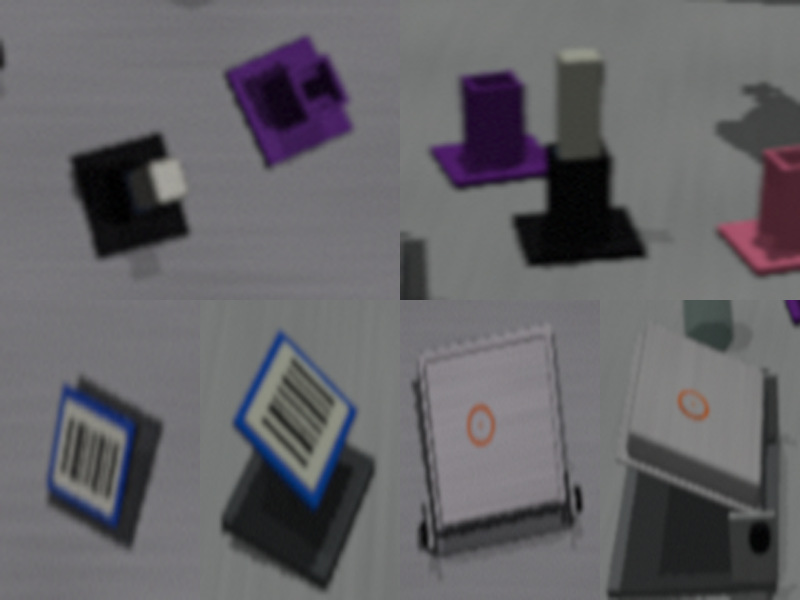

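```bash
cat > m.py <<'E'
from h import *
def poly(f,hull): 
    m=np.zeros(f['image'].shape[:2],np.uint8);cv2.fillConvexPoly(m,np.array(hull,np.int32),1);return m>0
def white(f,roi,lo=120):
    x0,y0,x1,y1=roi;m=np.zeros(f['image'].shape[:2],bool)
    m[y0:y1,x0:x1]=f['image'][y0:y1,x0:x1].min(2)>lo;return m
E
python3 - <<'E'
from m import *
T=load('top');S=load('side')
# pan plane
for n,f,h in(('top',T,[(252,142),(300,136),(308,185),(254,192)]),('side',S,[(180,180),(235,190),(233,222),(170,208)])):
    P,_=pts(f,poly(f,h));c,nn,s,k=plane(P);print(n,'pan',c.round(4),nn.round(4),np.arccos(nn[2]).round(3),s,k,len(P))
print('ring tri',two(T,(269.9,161.4),S,(201.3,198.7)))
for n,f,h in(('top',T,[(169,218),(190,224),(187,243),(167,239)]),('side',S,[(266,294),(296,316),(283,335),(251,315)])):
    P,_=pts(f,poly(f,h));c,nn,s,k=plane(P);print(n,'tag',c.round(4),nn.round(4),np.arccos(nn[2]).round(3),s,k,len(P))
# orange subpixel: weighted by saturation excess
for n,f,roi in(('top',T,(255,146,286,177)),('side',S,(185,185,218,212))):
    x0,y0,x1,y1=roi;im=f['image'].astype(float)[y0:y1,x0:x1];w=im[:,:,2]-im[:,:,0];w-=np.median(w);w[w<15]=0
    v,u=np.indices(w.shape);print(n,'ring',x0+(u*w).sum()/w.sum(),y0+(v*w).sum()/w.sum(),w.max())
# probe top
for n,f,roi in(('top',T,(355,212,385,240)),('side',S,(280,112,306,160))):
    x0,y0,x1,y1=roi;print(n);print(f['image'][y0:y1:1 if n=='top' else 3,x0:x1,1][:, ::1])
E
```

```text
top pan [ 0.63   -0.0183  0.1116] [-0.3531 -0.0551  0.934 ] 0.365 0.0018921623491218351 2614 2649
side pan [0.6259 0.0072 0.1118] [-0.3537 -0.0545  0.9338] 0.366 0.0011001193185190584 1926 1926
ring tri (array([0.63593686, 0.00421751, 0.11331619]), np.float64(0.0029465421160555045))
top tag [0.4577 0.2544 0.0646] [-0.3895  0.1362  0.9109] 0.425 0.001833453295663924 459 464
side tag [0.4541 0.265  0.0625] [-0.3673  0.1411  0.9193] 0.404 0.0012525165394899802 961 961
top ring 269.90616485013624 161.2033378746594 71.0
side ring 201.11597845601437 198.24398563734292 93.0
top
[[ 89  83  73  58  49  45  35  28  19  16  14  14  19  45  83 106 116 115
  116 115 115 115 115 116 116 116 115 117 115 116]
 [ 52  45  34  27  21  18  14  15  16  14  14  13  16  30  72 100 115 116
  113 115 116 116 115 113 115 115 115 116 115 115]
 [ 23  17  15  15  13  14  17  13  13  16  14  16  14  26  58  95 114 116
  115 116 114 116 114 114 114 115 114 116 115 114]
 [ 14  14  13  18  12  12  17  15  13  17  14  14  12  19  50  90 109 115
  117 116 115 115 115 115 116 117 116 115 115 115]
 [ 13  17  13  14  15 
[... 4028 characters left out ...]
67  68  68
   68  77  96 112 118 119 120 118]
 [118 117 118 118 117 113 101  82  70  67  67  68  67  68  66  66  68  67
   66  76  96 112 118 117 117 118]
 [119 119 119 118 117 113 100  82  69  68  67  67  66  68  67  67  67  67
   68  76  95 112 117 117 118 118]
 [114 118 119 118 118 114 100  81  70  68  66  66  67  68  67  67  67  68
   67  77  96 113 117 117 118 117]
 [ 61  90 109 113 108 103  92  76  70  67  68  68  67  67  67  68  68  68
   66  65  74  95 112 118 119 119]
 [ 27  33  40  34  21  20  36  52  64  67  67  66  67  67  67  67  68  67
   65  61  48  60  91 111 118 120]
 [ 24  24  22  17   8   7  21  38  54  60  61  60  57  54  53  49  47  48
   44  35  25  23  46  76 103 117]]
```

```bash
python3 - <<'E'
from m import *
T=load('top');S=load('side')
z=np.array([0,0,1.])
p=onplane(T,[(370.1,223.6)],(0,0,.185),z)[0];print('probe top (top cam)',p, 'in side at',proj(S,[p,p*[1,1,0]]))
for n,f,roi in(('top',T,(340,200,390,250)),('side',S,(270,105,315,165))):
    m=np.zeros((420,560),bool);m[roi[1]:roi[3],roi[0]:roi[2]]=1
    P,px=pts(f,m);Q=P[(P[:,2]>.172)&(P[:,2]<.2)];print(n,len(Q),Q.mean(0) if len(Q) else '',Q.min(0),Q.max(0))
    # pixel centroid of top
# holder foot plate: dark mask
m=(T['image'].max(2)<60).astype(np.uint8);k,l,st,c=cv2.connectedComponentsWithStats(m)
i=l[235,350];print(st[i],c[i])
cn=max(cv2.findContours((l==i).astype(np.uint8),0,2)[0],key=cv2.contourArea)
q=cv2.boxPoints(cv2.minAreaRect(cn));print(q)
C=onplane(T,q,(0,0,.01),z);print(C.round(4));
for a in range(4): d=C[(a+1)%4]-C[a];print(np.linalg.norm(d).round(4),np.degrees(np.arctan2(d[1],d[0])).round(1))
# plane mark
n=np.array([-.3534,-.0548,.934]);n/=np.linalg.norm(n)
for nm,f,px,c in(('top',T,(269.9,161.2),[0.63,-.0183,.1116]),('side',S,(201.1,198.3),[.6259,.0072,.1118])):
    print('mark',nm,onplane(f,[px],c,n))
print('tri',two(T,(269.9,161.2),S,(201.1,198.3)))
# tag label centroids by quad of blue hull
for nm,f in(('top',T),('side',S)):
    hsv=cv2.cvtColor(f['image'],cv2.COLOR_BGR2HSV);b=cv2.inRange(hsv,(100,90,40),(130,255,255))
    k,l,st,c=cv2.connectedComponentsWithStats(b);i=1+np.argmax(st[1:,4]);v,u=np.nonzero(l==i)
    h=cv2.convexHull(np.c_[u,v].astype(np.int32));q=cv2.minAreaRect(h);M=cv2.moments(h)
    e=cv2.approxPolyDP(h,5,True).reshape(-1,2);print(nm,'tag hull',M['m10']/M['m00'],M['m01']/M['m00'],e.tolist())
E
```

```text
probe top (top cam) [ 0.46999363 -0.24070037  0.185     ] in side at [[292.57283412 119.38571483]
 [292.14793144 187.73621128]]
top 131 [ 0.46858405 -0.23941267  0.18488942] [ 0.4525885  -0.25375613  0.17516273] [ 0.48376604 -0.22628593  0.19008061]
side 137 [ 0.46784941 -0.23311216  0.18112913] [ 0.44968473 -0.24926433  0.17202097] [ 0.48588811 -0.22157355  0.18778117]
[342 210  34  37 803] [357.24034869 228.82440847]
[[339.7736  217.20755]
 [367.50943 209.28302]
 [376.2264  239.79245]
 [348.49057 247.71698]]
[[ 0.5012 -0.1881  0.01  ]
 [ 0.5239 -0.2666  0.01  ]
 [ 0.438  -0.2898  0.01  ]
 [ 0.4156 -0.2118  0.01  ]]
0.0817 -73.9
0.089 -164.9
0.0811 106.0
0.0888 15.5
mark top [[0.63741451 0.00431438 0.11573229]]
mark side [[0.63439435 0.00551054 0.11491491]]
tri (array([0.63626918, 0.00417275, 0.11423662]), np.float64(0.0029280753471801935))
top tag hull 176.7207334273625 231.07733897508226 [[192, 224], [185, 248], [162, 239], [167, 215]]
side tag hull 272.71586528707644 315.9236153377967 [[299, 312], [281, 343], [245, 317], [266, 289]]
```

```bash
python3 -m pendant '[[[17.6,33.9,0,0,0,-0.02,0],[17.6,33.9,0,0,0,-0.02,0],[17.6,33.9,0,0,0,-0.02,0],[17.6,33.9,0,0,0,-0.02,0],[17.6,33.9,0,0,0,-0.02,0],[17.6,33.9,0,0,0,-0.02,0],[17.6,33.9,0,0,0,-0.02,0],[17.6,33.9,0,0,0,-0.02,0],[17.6,33.9,0,0,0,-0.02,0],[17.6,33.9,0,0,0,-0.02,0],[0,0,0,0,0,0,0],[0,0,0,0,0,0,0]]]'
python3 - <<'E'
from m import *
T=load('top');S=load('side')
n=np.array([-.374,.138,.917]);n/=np.linalg.norm(n)
for nm,f,px,c in(('top',T,(176.7,231.1),[.4577,.2544,.0646]),('side',S,(272.7,315.9),[.4541,.265,.0625])):
    print(nm,onplane(f,[px],c,n))
print(two(T,(176.7,231.1),S,(272.7,315.9)))
f=grab('top');g=grab('side');k=lambda im,x,y,w,h:cv2.resize(im[y:y+h,x:x+w],(390,390))
cv2.imwrite('pics/g1.png',np.hstack([k(f['image'],310,170,100,100),k(g['image'],240,70,100,130)]))
print(state())
E
```

```text
time_s: 1.3
eef_pos: [0.4704, -0.2395, 0.2499]
tool_rot: [-3.141, 0.001, 0.273]
wrist_force: [0.4, -0.4, -0.1]
finger_gap: 0.998
top [[0.4569074  0.25816965 0.06370944]]
side [[0.45548387 0.26803032 0.06260838]]
(array([0.45696391, 0.26056009, 0.05501422]), np.float64(0.0008715024027402885))
{'time_s': 1.4, 'qpos': array([ 4.33284760e-01,  4.25854534e-01,  8.86499262e-04,  1.77627376e+00,
        9.72770553e-04,  9.40201826e-01, -8.69520653e-01]), 'qvel': array([ 0.01691561, -0.00113042,  0.00639118, -0.00146605, -0.00246839,
        0.0012391 , -0.00358601]), 'tau': array([-8.80112294e-01, -3.67985272e+01, -1.82700427e-01, -1.54956257e+01,
       -4.13663581e-02,  1.55686037e-03,  1.80211486e-03]), 'eef_pos': array([ 0.46935127, -0.24191785,  0.25003676]), 'tool_rot': array([3.14118890e+00, 1.30658148e-03, 2.67757051e-01]), 'wrist_force': array([-0.31061816, -0.28230147,  0.11038706]), 'wrist_torque': array([-0.09077322, -0.01814262, -0.02297862]), 'finger_gap': 0.9955741408710802}
```

View pics/g1.png

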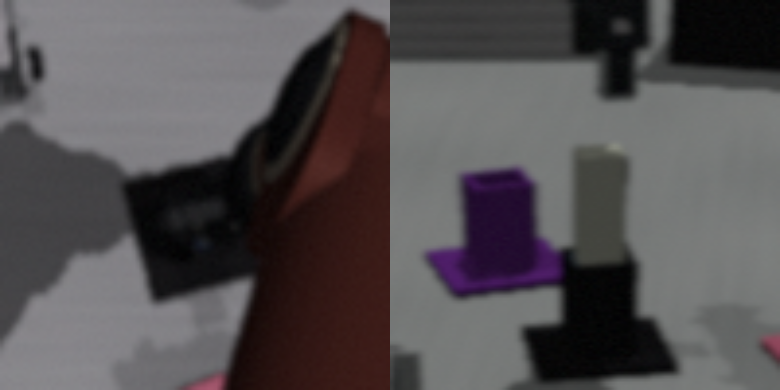

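The gripper is above the handle, with the side view showing the fingers over the probe's top. The two views disagree on the tag by about 10 mm in y, so I'll check that again while I descend.

```bash
python3 -m pendant '[[[0.5,1,-15,0,0,0,0],[0,0.5,-15,0,0,0,0],[0,0,-15,0,0,0,0],[0,0,-15,0,0,0,0],[0,0,-15,0,0,0,0],[0,0,-10,0,0,0,0],[0,0,-10,0,0,0,0],[0,0,0,0,0,0,0],[0,0,0,0,0,0,0]]]'
python3 - <<'E'
from m import *
T=load('top');S=grab('side')
import numpy as np
T0=cv2.imread('pics/top0.png')
k=lambda im,x,y,w,h,s=8:cv2.resize(im[y:y+h,x:x+w],None,fx=s,fy=s,interpolation=cv2.INTER_CUBIC)
a=k(T['image'],153,207,50,50);b=k(S['image'],240,280,70,70,400/70)
cv2.imwrite('pics/t1.png',np.hstack([a,b]))
print(T['depth'][225:238:4,170:186:4]);print(S['depth'][305:328:6,262:286:6])
f=S;cv2.imwrite('pics/g2.png',k(f['image'],240,70,100,130,4))
print(state()['eef_pos'],state()['wrist_force'])
E
```

```text
time_s: 2.3
eef_pos: [0.4708, -0.2395, 0.1554]
tool_rot: [3.141, -0.0, 0.269]
wrist_force: [0.4, 0.0, 0.6]
finger_gap: 1.0
[[1.1278054 1.1245503 1.1224577 1.1221694]
 [1.1275338 1.1226481 1.1236926 1.1234841]
 [1.1327804 1.1290561 1.1268567 1.127216 ]
 [1.1345023 1.1275742 1.1295936 1.132007 ]]
[[0.8804653  0.8860732  0.8920979  0.8918118 ]
 [0.871305   0.8810795  0.882972   0.8833196 ]
 [0.86200917 0.8668224  0.86765146 0.87687624]
 [0.85687786 0.85880053 0.8632067  0.86714804]]
[ 0.47107803 -0.23944698  0.15575807] [-0.0999308   0.69081251  0.10956182]
```

View pics/t1.png

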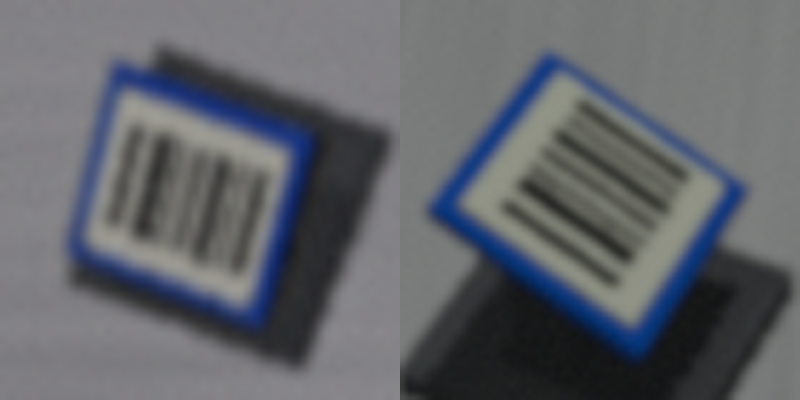

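View pics/g2.png

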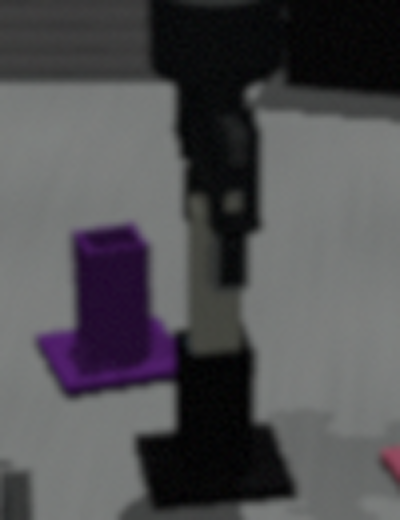

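The crops show the tag clearly in both views, and the fingers straddle the handle. I'll close the gripper and triangulate the tag's four corners.

```bash
python3 -m pendant '[[[0,0,0,0,0,0,1],[0,0,0,0,0,0,1],[0,0,0,0,0,0,1],[0,0,0,0,0,0,1],[0,0,0,0,0,0,1],[0,0,0,0,0,0,1],[0,0,0,0,0,0,1],[0,0,0,0,0,0,1]]]'
python3 - <<'E'
from m import *
T=load('top');S=load('side')
a=np.array([(112,60),(312,130),(262,328),(70,252)])/8+[153,207]-.4375
b=np.array([(430,210),(548,52),(748,188),(640,362)])/(400/70)+[240,280]-.41
C=[]
for p,q in zip(a,b):
    x,e=two(T,p,S,q);C.append(x);print(x.round(4),round(e,4))
C=np.array(C);print('c',C.mean(0)); print([np.linalg.norm(C[i]-C[i-1]).round(4) for i in range(4)])
n=np.cross(C[2]-C[0],C[3]-C[1]);n/=np.linalg.norm(n);print(n)
d1=C[0]-C[1]+C[3]-C[2];print('y dir',np.degrees(np.arctan2(d1[1],d1[0])),d1/np.linalg.norm(d1))
# where centers land
for P in ([.4569,.2582,.0637],[.4555,.268,.0626],[.457,.2606,.055]): print(P,proj(T,[P]),proj(S,[P]))
# calibration check with glasses/saucers on counter? holder plate corners in side
E
```

```text
time_s: 3.15
eef_pos: [0.4709, -0.2391, 0.1555]
tool_rot: [3.141, -0.0, 0.27]
wrist_force: [-0.3, -0.9, 2.8]
finger_gap: 0.276
[0.4429 0.2812 0.0902] 0.115
[0.416  0.2148 0.092 ] 0.1229
[0.3542 0.2393 0.0647] 0.1176
[0.3821 0.3054 0.0611] 0.112
c [0.39878338 0.26018756 0.07702106]
[np.float64(0.0716), np.float64(0.0717), np.float64(0.0718), np.float64(0.0719)]
[ 0.35029056 -0.18253767 -0.91868195]
y dir 67.53348915546276 [ 0.38186913  0.9234399  -0.03787754]
[0.4569, 0.2582, 0.0637] [[176.68982828 231.10286825]] [[272.56864414 311.11496253]]
[0.4555, 0.268, 0.0626] [[173.22528682 231.62091444]] [[272.69264154 315.88966625]]
[0.457, 0.2606, 0.055] [[176.69584009 231.24656754]] [[272.41617677 315.89952572]]
```

```bash
python3 - <<'E'
from m import *
T=load('top');S=load('side')
a=np.array([(112,60),(312,130),(262,328),(70,252)])/8+[153,207]-.4375
b=(np.array([(430,210),(548,52),(748,188),(640,362)])-[400,0])/(400/70)+[240,280]-.41
C=[]
for p,q in zip(a,b):
    x,e=two(T,p,S,q);C.append(x);print(x.round(4),round(e,4))
C=np.array(C);print('c',C.mean(0)); print([np.linalg.norm(C[i]-C[i-1]).round(4) for i in range(4)])
n=np.cross(C[2]-C[0],C[3]-C[1]);n/=np.linalg.norm(n);print(n)
d1=C[0]-C[1]+C[3]-C[2];print('y dir',np.degrees(np.arctan2(d1[1],d1[0])),d1/np.linalg.norm(d1))
# counter objects check: holder plate corners in side, orange
E
```

```text
[0.5005 0.2845 0.0735] 0.0033
[0.4766 0.2155 0.0734] 0.0045
[0.4123 0.238  0.0454] 0.0013
[0.4376 0.3065 0.0427] 0.002
c [0.45676912 0.26111487 0.05873616]
[np.float64(0.0734), np.float64(0.073), np.float64(0.0737), np.float64(0.0731)]
[ 0.37095364 -0.14983476 -0.91648401]
y dir 70.28919709488399 [ 0.33722174  0.94126456 -0.01739312]
```

The corners now agree: tag centre (0.457, 0.2605, 0.060), normal about (-0.366, 0.133, 0.921), sides 73 mm. The grip is 23.5 mm wide, as expected, so I'll lift.

```bash
python3 -m pendant '[[[0,0,4,0,0,0,1],[0,0,8,0,0,0,1],[0,0,12,0,0,0,1],[0,0,15,0,0,0,1],[0,0,16,0,0,0,1],[0,0,16,0,0,0,1],[0,0,15,0,0,0,1],[0,0,12,0,0,0,1],[0,0,8,0,0,0,1],[0,0,4,0,0,0,1],[0,0,0,0,0,0,1]]]'
python3 - <<'E'
from m import *
T=grab('top');S=grab('side')
k=lambda im,x,y,w,h:cv2.resize(im[y:y+h,x:x+w],(390,520))
cv2.imwrite('pics/g3.png',np.hstack([k(S['image'],230,10,150,200),k(T['image'],300,130,150,200)]))
print(state()['qpos'].round(3))
E
```

```text
time_s: 4.25
eef_pos: [0.4708, -0.2391, 0.2656]
tool_rot: [3.141, -0.0, 0.27]
wrist_force: [-0.5, 0.2, -2.8]
finger_gap: 0.272
[ 4.290e-01  4.100e-01 -1.000e-03  1.756e+00  0.000e+00  9.770e-01
 -8.730e-01]
```

View pics/g3.png

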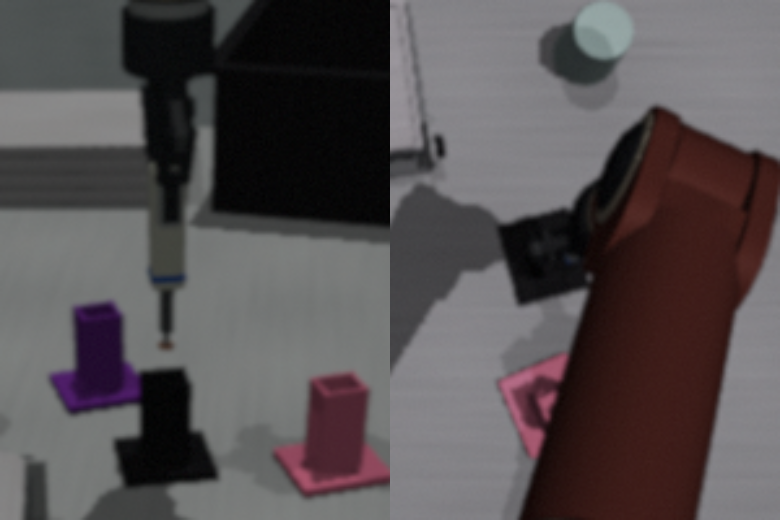

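The side view shows the probe clear of the holder, hanging straight, with the copper foot at about (293,143). Next I'll carry it to the tag, over the saucers.

```bash
python3 - <<'E'
from m import *
print(proj(load('side'),[[.4708,-.2391,.1256]]))
E
python3 -m pendant '[[[-2,10,0,0,0,0,1],[-4,20,0,0,0,0,1],[-5,30,0,0,0,0,1],[-6,34,0,-0.01,-0.029,0,1],[-6,34,0,-0.01,-0.029,0,1],[-6,34,0,-0.01,-0.029,0,1],[-6,34,0,-0.011,-0.029,0,1],[-6,34,0,-0.011,-0.029,0,1],[-6,34,0,-0.011,-0.029,0,1],[-6,34,0,-0.011,-0.029,0,1],[-6,34,0,-0.011,-0.029,0,1],[-6,34,0,-0.011,-0.029,0,1]]]'
```

```text
[[292.02540498 142.88812026]]
time_s: 5.55
eef_pos: [0.4043, 0.1285, 0.265]
tool_rot: [2.976, -0.225, 0.289]
wrist_force: [-0.2, -0.4, -1.6]
finger_gap: 0.275
```

```bash
python3 -m pendant '[[[-6,34,0,-0.01,-0.029,0,1],[-6,34,0,-0.01,-0.029,0,1],[-6,34,0,-0.01,-0.029,0,1],[-5,25,0,-0.01,-0.028,0,1],[-4,20,0,0,0,0,1],[-2,10,0,0,0,0,1],[-1,5,0,0,0,0,1],[0,0,0,0,0,0,1],[0,0,0,0,0,0,1]]]'
cat > chk.py <<'E'
from m import *
s=state();R=Rn.from_euler('xyz',s['tool_rot']).as_matrix();zt=R[:,2]
tag=np.array([.4565,.2605,.0605]);n=np.array([-.366,.133,.921])
p=s['eef_pos'];tip=p+.14*zt;d=tag-tip
print('tip',tip.round(4),'dist',d@zt,'lateral mm',((d-(d@zt)*zt)*1e3).round(1),'ang',np.arccos(-zt@n))
ideal=tag+.22*n;print('shift mm',((ideal-p)*1e3).round(1),'turn',np.cross(zt,-n).round(3),'q',s['qpos'].round(3),s['time_s'])
E
python3 chk.py
python3 - <<'E'
from m import *
T=grab('top');S=grab('side')
k=lambda im,x,y,w,h:cv2.resize(im[y:y+h,x:x+w],(390,520))
cv2.imwrite('pics/g4.png',np.hstack([k(S['image'],200,170,150,200),k(T['image'],100,130,150,200)]))
E
```

```text
time_s: 6.45
eef_pos: [0.3761, 0.2874, 0.2652]
tool_rot: [2.901, -0.323, 0.307]
wrist_force: [0.1, -0.5, -2.6]
finger_gap: 0.274
tip [0.4273 0.2686 0.1362] dist 0.08152952678553596 lateral mm [-0.6  2.9 -0.6] ang 0.010778713216245265
shift mm [-0.1  2.4 -2.1] turn [ 0.001 -0.     0.001] q [-0.817  0.284 -0.143  2.042  0.609  0.805 -2.681] 6.45
```

View pics/g4.png

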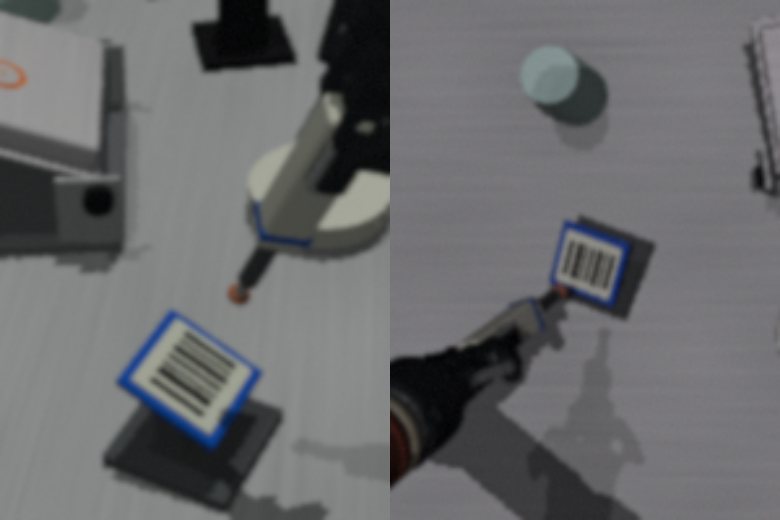

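The probe axis, extended in both views, passes through the label's middle, and the foot stands about 80 mm off the tag. I'll hold here.

```bash
python3 -m pendant '[[[0,2,-1,0,0,0,1],[0,0,0,0,0,0,1],[0,0,0,0,0,0,1],[0,0,0,0,0,0,1],[0,0,0,0,0,0,1],[0,0,0,0,0,0,1],[0,0,0,0,0,0,1],[0,0,0,0,0,0,1],[0,0,0,0,0,0,1],[0,0,0,0,0,0,1],[0,0,0,0,0,0,1],[0,0,0,0,0,0,1]]]'; python3 chk.py
python3 -m pendant '[[[0,0,0,0,0,0,1],[0,0,0,0,0,0,1],[0,0,0,0,0,0,1],[0,0,0,0,0,0,1],[0,0,0,0,0,0,1],[0,0,0,0,0,0,1],[0,0,0,0,0,0,1],[0,0,0,0,0,0,1],[0,0,0,0,0,0,1],[0,0,0,0,0,0,1],[0,0,0,0,0,0,1],[0,0,0,0,0,0,1]]]'; python3 chk.py
python3 - <<'E'
from m import *
# measured tip offset in tool frame from this picture: copper mask
T=load('top');S=load('side')
for nm,f,roi in(('top',T,(150,225,180,255)),('side',S,(280,270,305,295))):
    x0,y0,x1,y1=roi;im=f['image'].astype(float)[y0:y1,x0:x1];w=im[:,:,2]-im[:,:,0];w-=np.median(w);w[w<12]=0
    v,u=np.indices(w.shape);print(nm,x0+(u*w).sum()/w.sum(),y0+(v*w).sum()/w.sum(),w.max())
tip=np.array([.4273,.2686,.1362]);n=np.array([-.366,.133,.921]);print(proj(T,[tip+.0015*n]),proj(S,[tip+.0015*n]))
E
```

```text
time_s: 7.75
eef_pos: [0.3758, 0.2909, 0.2643]
tool_rot: [2.902, -0.323, 0.309]
wrist_force: [-1.3, -0.7, -1.8]
finger_gap: 0.274
tip [0.427  0.2724 0.1354] dist 0.0813185163691629 lateral mm [-0.3 -1.2  0. ] ang 0.010696775052866227
shift mm [ 0.2 -1.2 -1.2] turn [-0.001  0.    -0.   ] q [-0.821  0.288 -0.144  2.039  0.61   0.805 -2.685] 7.75
time_s: 8.95
eef_pos: [0.3758, 0.291, 0.2643]
tool_rot: [2.902, -0.323, 0.309]
wrist_force: [-0.4, -0.4, -2.0]
finger_gap: 0.274
tip [0.427  0.2724 0.1353] dist 0.08130798555327488 lateral mm [-0.3 -1.2  0.1] ang 0.010698598513273974
shift mm [ 0.2 -1.2 -1.2] turn [-0.001  0.    -0.   ] q [-0.821  0.288 -0.144  2.039  0.61   0.805 -2.685] 8.95
top 165.47884615384615 241.46153846153845 43.0
side 290.2942942942943 282.7717717717718 67.0
[[164.22363928 241.29344261]] [[290.08755827 283.28092552]]
```

The scan was held for 2.3 s at 81 mm with a lateral error of about 1 mm, and the foot appears within a pixel of where I predicted. Now over to the pan.

```bash
python3 -m pendant '[[[0,0,10,0,0,0,1],[0,0,20,0,0,0,1],[10,-15,10,0,0,0,1],[15,-25,5,0,0,0,1],[20,-30,0,0.025,0.002,0.009,1],[22,-33,0,0.025,0.002,0.009,1],[22,-33,0,0.025,0.002,0.009,1],[22,-33,0,0.025,0.002,0.009,1],[22,-33,0,0.025,0.002,0.009,1],[22,-33,0,0.025,0.002,0.009,1],[20,-30,0,0.025,0.002,0.009,1],[12,-18,0,0,0,0,1]]]'
cat > chp.py <<'E'
from m import *
s=state();R=Rn.from_euler('xyz',s['tool_rot']).as_matrix();zt=R[:,2]
M=np.array([.636,.0047,.1150]);n=np.array([-.3534,-.0548,.934]);n/=np.linalg.norm(n)
p=s['eef_pos'];tip=p+.14*zt;h=(tip-M)@n;lat=(tip-M)-h*n
print('tip',tip.round(4),'height mm',(h*1e3).round(1),'lat mm',(lat*1e3).round(1),'turn',np.cross(zt,-n).round(3))
print('n mm',(n*1e3).round(0),'F.n',s['wrist_force']@n,'F',s['wrist_force'].round(2),'q',s['qpos'].round(3),s['time_s'])
E
python3 -m pendant '[[[4,-6,0,0,0,0,1],[0,0,0,0,0,0,1],[0,0,0,0,0,0,1]]]'; python3 chp.py
```

```text
time_s: 10.15
eef_pos: [0.5639, 0.0026, 0.3099]
tool_rot: [3.082, -0.363, 0.306]
wrist_force: [-0.7, 0.2, -2.2]
finger_gap: 0.275
time_s: 10.45
eef_pos: [0.5659, 0.0041, 0.3093]
tool_rot: [3.084, -0.362, 0.314]
wrist_force: [-0.8, 0.2, -1.4]
finger_gap: 0.272
tip [0.6155 0.0118 0.1786] height mm 66.3 lat mm [ 2.9 10.7  1.7] turn [-0.     0.001 -0.   ]
n mm [-353.  -55.  934.] F.n -1.046605084821199 F [-0.8   0.17 -1.41] q [ 0.084  0.287 -0.139  1.872 -0.002  0.62  -1.308] 10.45
```

```bash
python3 -m pendant '[[[3,-4,-8,0,0,0,1],[4,-3,-12,0,0,0,1],[3,-2,-12,0,0,0,1],[1,0,-7,0,0,0,1],[0,0,0,0,0,0,1],[0,0,0,0,0,0,1],[0,0,0,0,0,0,1]]]'; python3 chp.py
python3 - <<'E'
from m import *
T=grab('top');S=grab('side')
k=lambda im,x,y,w,h:cv2.resize(im[y:y+h,x:x+w],(390,390),interpolation=cv2.INTER_CUBIC)
cv2.imwrite('pics/p1.png',np.hstack([k(S['image'],155,140,90,90),k(T['image'],235,130,70,70)]))
E
```

```text
time_s: 11.15
eef_pos: [0.5781, -0.0069, 0.2708]
tool_rot: [3.083, -0.364, 0.311]
wrist_force: [-0.2, 0.1, -1.9]
finger_gap: 0.271
tip [6.280e-01 6.000e-04 1.402e-01] height mm 26.6 lat mm [ 1.4 -2.7  0.4] turn [0.001 0.003 0.001]
n mm [-353.  -55.  934.] F.n -1.686642702287481 F [-0.24  0.08 -1.89] q [ 1.010e-01  3.500e-01 -1.360e-01  1.903e+00 -1.000e-03  5.250e-01
 -1.288e+00] 11.15
```

View pics/p1.png

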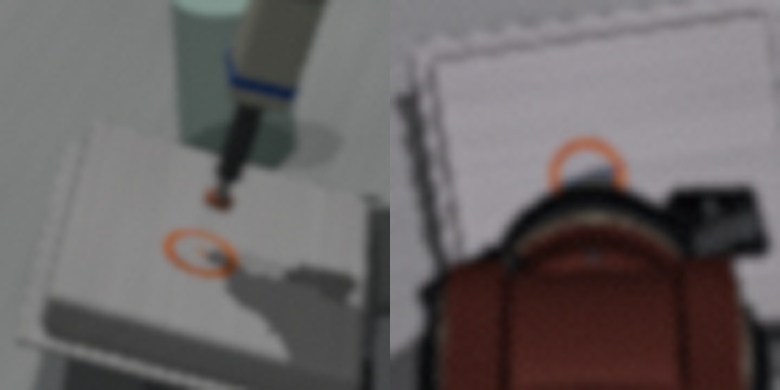

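```bash
python3 - <<'E'
from m import *
S=load('side')
x0,y0,x1,y1=(198,176,213,192);im=S['image'].astype(float)[y0:y1,x0:x1];w=im[:,:,2]-im[:,:,0];w-=np.median(w);w[w<10]=0
v,u=np.indices(w.shape);print('seen foot',x0+(u*w).sum()/w.sum(),y0+(v*w).sum()/w.sum(),w.max())
n=np.array([-.3534,-.0548,.934]);tip=np.array([.628,.0006,.1402]);M=np.array([.636,.0047,.115])
print('pred foot',proj(S,[tip+.0015*n]),'pred ring',proj(S,[M]))
x0,y0,x1,y1=(185,185,218,212);im=S['image'].astype(float)[y0:y1,x0:x1];w=im[:,:,2]-im[:,:,0];w-=np.median(w);w[w<15]=0
b=np.argwhere(w>0);print('ring bbox centre',x0+(b[:,1].min()+b[:,1].max())/2,y0+(b[:,0].min()+b[:,0].max())/2)
print('px per mm x,y,n',(proj(S,[M+[.01,0,0],M+[0,.01,0],M+.01*n])-proj(S,[M]))/10)
E
```

```text
seen foot 204.12567324955117 185.44165170556553 44.0
pred foot [[203.80549885 186.01966132]] pred ring [[200.41993198 198.01044045]]
ring bbox centre 201.0 194.5
px per mm x,y,n [[-0.47833492 -0.02591957]
 [-0.11566151  0.2642917 ]
 [ 0.13340695 -0.3924628 ]]
```

The foot is above the ring and square to the pan, and the side view agrees with the prediction to about 1 px. I'll correct the lateral offset and come down most of the way.

```bash
python3 -m pendant '[[[-1,3,-2,0,0,0,1],[2,1,-6,0,0,0,1],[2,0,-5,0,0,0,1],[2,0,-5,0,0,0,1],[0,0,0,0,0,0,1],[0,0,0,0,0,0,1],[0,0,0,0,0,0,1],[0,0,0,0,0,0,1]]]'; python3 chp.py
python3 - <<'E'
from m import *
F=[]
S=grab('side')
k=lambda im,x,y,w,h:cv2.resize(im[y:y+h,x:x+w],(480,480),interpolation=cv2.INTER_CUBIC)
cv2.imwrite('pics/p2.png',k(S['image'],170,160,60,60))
E
```

```text
time_s: 12.05
eef_pos: [0.5829, -0.0031, 0.2526]
tool_rot: [3.083, -0.364, 0.311]
wrist_force: [-0.3, 0.3, -1.1]
finger_gap: 0.275
tip [0.6327 0.0043 0.122 ] height mm 7.7 lat mm [-0.5  0.1 -0.2] turn [0.002 0.003 0.001]
n mm [-353.  -55.  934.] F.n -0.895087567695434 F [-0.3   0.25 -1.06] q [ 0.087  0.379 -0.129  1.917  0.007  0.482 -1.301] 12.05
```

View pics/p2.png

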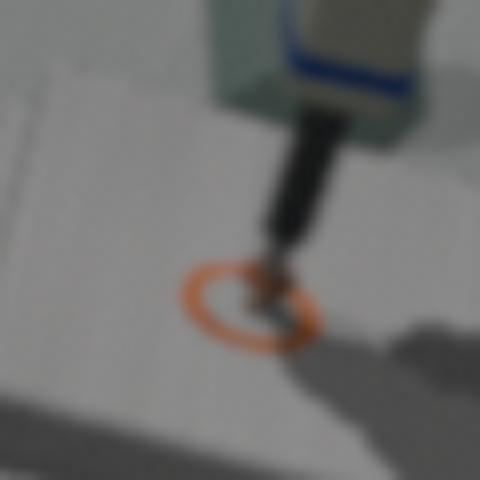

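```bash
python3 -m pendant '[[[1.4,0.2,0.5,0,0,0,1],[0.7,0.1,-1.9,0,0,0,1],[0.7,0.1,-1.9,0,0,0,1],[0,0,0,0,0,0,1],[0,0,0,0,0,0,1],[0,0,0,0,0,0,1]]]'; python3 chp.py
python3 -m pendant '[[[0.35,0,-0.95,0,0,0,1],[0.35,0,-0.95,0,0,0,1],[0,0,0,0,0,0,1],[0,0,0,0,0,0,1],[0,0,0,0,0,0,1]]]'; python3 chp.py
```

```text
time_s: 12.7
eef_pos: [0.5856, -0.0026, 0.249]
tool_rot: [3.083, -0.363, 0.311]
wrist_force: [-0.1, -0.3, -1.4]
finger_gap: 0.276
tip [0.6353 0.0048 0.1183] height mm 3.3 lat mm [0.5 0.3 0.2] turn [0.001 0.002 0.001]
n mm [-353.  -55.  934.] F.n -1.2359110583528568 F [-0.1  -0.27 -1.38] q [ 0.084  0.388 -0.128  1.915  0.009  0.476 -1.303] 12.7
time_s: 13.2
eef_pos: [0.5863, -0.0026, 0.2471]
tool_rot: [3.083, -0.363, 0.311]
wrist_force: [-0.4, 0.4, -2.1]
finger_gap: 0.276
tip [0.636  0.0048 0.1165] height mm 1.3 lat mm [0.5 0.2 0.2] turn [0.001 0.002 0.001]
n mm [-353.  -55.  934.] F.n -1.8641452858943852 F [-0.42  0.37 -2.13] q [ 0.084  0.391 -0.128  1.916  0.009  0.472 -1.303] 13.2
```

```bash
python3 -m pendant '[[[0.35,0,-0.95,0,0,0,1],[0,0,0,0,0,0,1],[0,0,0,0,0,0,1],[0,0,0,0,0,0,1]]]'; python3 chp.py
python3 -m pendant '[[[0.35,0,-0.95,0,0,0,1],[0,0,0,0,0,0,1],[0,0,0,0,0,0,1],[0,0,0,0,0,0,1]]]'; python3 chp.py
```

```text
time_s: 13.6
eef_pos: [0.5866, -0.0027, 0.2462]
tool_rot: [3.083, -0.363, 0.311]
wrist_force: [-0.8, 0.2, -2.4]
finger_gap: 0.272
tip [0.6364 0.0048 0.1155] height mm 0.3 lat mm [0.5 0.1 0.2] turn [0.002 0.002 0.001]
n mm [-353.  -55.  934.] F.n -1.9427884581721206 F [-0.82  0.19 -2.38] q [ 0.084  0.393 -0.127  1.916  0.01   0.47  -1.303] 13.6
time_s: 14.0
eef_pos: [0.587, -0.0026, 0.2453]
tool_rot: [3.083, -0.364, 0.311]
wrist_force: [-0.7, -0.1, -1.3]
finger_gap: 0.271
tip [0.6369 0.0048 0.1147] height mm -0.6 lat mm [0.7 0.1 0.3] turn [0.001 0.003 0.001]
n mm [-353.  -55.  934.] F.n -0.9488348957108689 F [-0.72 -0.12 -1.3 ] q [ 0.083  0.394 -0.127  1.917  0.01   0.468 -1.303] 14.0
```

```bash
python3 -m pendant '[[[0.35,0,-0.95,0,0,0,1],[0,0,0,0,0,0,1],[0,0,0,0,0,0,1]]]';python3 chp.py; for i in 1 2 3 4; do python3 -m pendant '[[[0,0,0,0,0,0,1]]]'|grep force; done
python3 -m pendant '[[[0.35,0,-0.95,0,0,0,1],[0,0,0,0,0,0,1],[0,0,0,0,0,0,1]]]'; python3 chp.py; for i in 1 2 3 4; do python3 -m pendant '[[[0,0,0,0,0,0,1]]]'|grep force; done
```

```text
time_s: 14.3
eef_pos: [0.5874, -0.0026, 0.2444]
tool_rot: [3.083, -0.364, 0.311]
wrist_force: [-0.8, -0.5, 0.7]
finger_gap: 0.273
tip [0.6373 0.0048 0.1137] height mm -1.6 lat mm [0.7 0.  0.3] turn [0.001 0.003 0.001]
n mm [-353.  -55.  934.] F.n 1.0118193938785356 F [-0.83 -0.47  0.74] q [ 0.083  0.396 -0.127  1.917  0.01   0.466 -1.304] 14.3
wrist_force: [-0.7, -0.0, 0.4]
wrist_force: [-1.0, 0.2, -1.4]
wrist_force: [-0.5, 0.0, -0.9]
wrist_force: [-0.2, -0.2, -0.6]
time_s: 15.0
eef_pos: [0.5878, -0.0026, 0.2434]
tool_rot: [3.083, -0.364, 0.311]
wrist_force: [0.3, 0.4, -0.6]
finger_gap: 0.274
tip [0.6376 0.0048 0.1127] height mm -2.7 lat mm [ 0.6 -0.   0.2] turn [0.001 0.003 0.001]
n mm [-353.  -55.  934.] F.n -0.6792621911129118 F [ 0.33  0.38 -0.58] q [ 0.083  0.398 -0.127  1.917  0.01   0.463 -1.304] 15.0
wrist_force: [-0.1, 0.2, -0.4]
wrist_force: [-0.8, 1.4, -0.9]
wrist_force: [-0.9, -0.3, 0.4]
wrist_force: [0.1, 0.1, 0.3]
```

Contact is at about height −0.9 mm, and the force is now about 1.6 N. I'll press the remaining 3 mm or so.

```bash
python3 -m pendant '[[[0.35,0,-0.95,0,0,0,1],[0.35,0,-0.95,0,0,0,1],[0.35,0,-0.95,0,0,0,1],[0,0,0,0,0,0,1],[0,0,0,0,0,0,1],[0,0,0,0,0,0,1]]]';python3 chp.py; for i in 1 2 3 4 5 6 7 8; do python3 -m pendant '[[[0,0,0,0,0,0,1]]]'|grep force; done
python3 - <<'E'
from m import *
S=grab('side');T=grab('top')
k=lambda im,x,y,w,h:cv2.resize(im[y:y+h,x:x+w],(480,480),interpolation=cv2.INTER_CUBIC)
cv2.imwrite('pics/p3.png',k(S['image'],170,160,60,60))
P,_=pts(S,poly(S,[(175,185),(192,190),(185,208),(172,204)]));c,nn,s,kk=plane(P);print(c,nn,s,kk)
cv2.imwrite('pics/p3b.png',cv2.resize(S['image'],None,fx=1.4,fy=1.4))
E
```

```text
time_s: 16.0
eef_pos: [0.5888, -0.0025, 0.2406]
tool_rot: [3.083, -0.364, 0.311]
wrist_force: [-0.5, 0.1, 0.7]
finger_gap: 0.28
tip [0.6386 0.0049 0.1099] height mm -5.7 lat mm [ 0.6 -0.1  0.2] turn [0.001 0.003 0.001]
n mm [-353.  -55.  934.] F.n 0.8054070884321122 F [-0.45  0.1   0.7 ] q [ 0.082  0.403 -0.126  1.919  0.011  0.457 -1.304] 16.0
wrist_force: [0.2, 0.8, 1.5]
wrist_force: [-1.1, 0.1, 1.0]
wrist_force: [-0.0, 0.1, 0.8]
wrist_force: [-0.6, 0.8, 1.3]
wrist_force: [-1.3, 1.2, 1.1]
wrist_force: [-0.5, 1.4, 0.9]
wrist_force: [0.1, 0.8, 0.4]
wrist_force: [-0.1, 0.5, 0.7]
[0.66943955 0.02415669 0.12937081] [-0.35969353 -0.05112222  0.93166898] 0.0010699205533272638 333
```

View pics/p3.png

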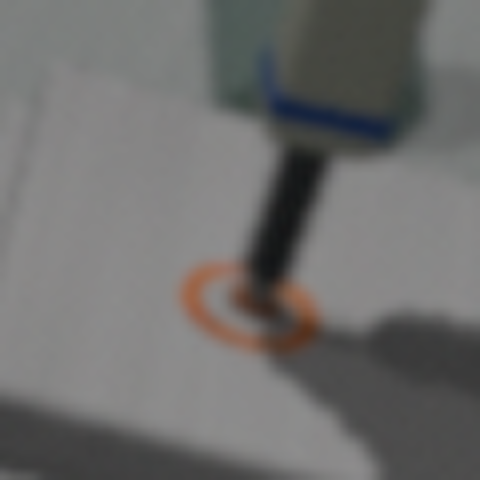

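View pics/p3b.png

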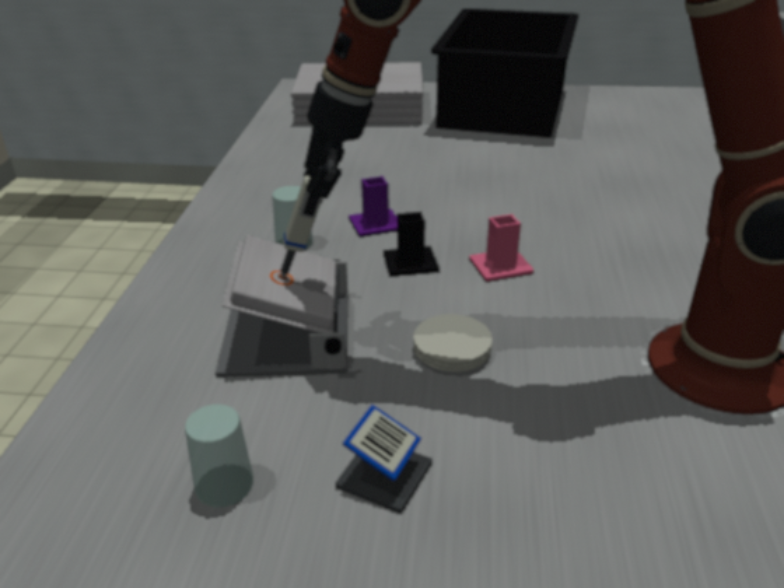

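The foot sits inside the ring at about its centre, and the force rise of about 2.75 N means it is half-way in. The pan's slope hasn't changed, and the glasses and saucers are in place. Handing in.

```bash
python3 -m pendant '[[[0,0,0,0,0,0,1],[0,0,0,0,0,0,1],[0,0,0,0,0,0,1],[0,0,0,0,0,0,1]]]'; python3 chp.py; python3 -c "
from bench import r
print(r.close_job())"
```

```text
time_s: 17.3
eef_pos: [0.5888, -0.0026, 0.2405]
tool_rot: [3.083, -0.363, 0.311]
wrist_force: [-0.3, 0.8, 1.6]
finger_gap: 0.273
tip [0.6386 0.0049 0.1099] height mm -5.7 lat mm [ 0.5 -0.1  0.2] turn [0.001 0.002 0.001]
n mm [-353.  -55.  934.] F.n 1.574012844529432 F [-0.3   0.78  1.62] q [ 0.082  0.403 -0.126  1.919  0.011  0.457 -1.304] 17.3
the job is handed in; nothing more can be done
None
```

I took the probe from the black holder and scanned the tag. I then set the foot in the orange ring and handed the job in at 17.3 s, still pressing steadily; no verdict was reported.

- **Scan:** I held the probe steady for about 2.3 s at 81 mm, about 1 mm off the tag's middle and within 0.01 rad of square. It did not touch the tag.
- **Press:** The foot was about 1 mm from the ring's centre and within 0.01 rad of square to the pan. Averaged over several readings the press force was about 2.75 N, so the foot was about 5 mm in. The pan's slope did not change.
- **Bystanders:** The last picture shows the glasses and saucers standing in place. I checked this by eye only and did not measure it.
- **Checks that disagreed:** The two cameras first differed by about 10 mm on the tag and 3 mm on the ring. I settled the tag by triangulating its corners, and for the ring I averaged the two views and adjusted by the side view. Single wrist-force readings scatter by roughly 0.5 to 1 N, so the press force is only approximate. The last one implied about 3.3 N, still inside the allowed range.

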